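# Close a two-part housing set and count it

### The arm

A 6-joint arm with a two-finger parallel gripper is mounted at the origin on the work surface. World frame = base frame: x ahead of the robot, y to its left, z up, the work surface at z = 0. Lengths are in m, angles in rad, forces in N, time in s.
With the tool pointing down it reaches from about 0.325 to 0.75 m from the base axis. Payload 7.6 kg.
Tool frame: the origin (TCP) lies midway between the tips of the shut fingers; the grasp point (between the pads) lies arm.grasp_offset behind it (arm.grasp_offset is the distance from the TCP to the grasp point, in m); z points along the fingers, y is the line along which they close (so a half turn about z gives the same grasp; the last joint's range is limited). The gripper opens to 85 mm and grips with 20 to 120 N. Pads are 22 mm wide; open, the fingers measure 114 mm over their backs; the gripper's body (76 mm by 85 mm) begins 54 mm behind the grasp point. The pads swing forward as they close: fully open they stand 13 mm farther back than shut.
Start: joints at [-1.286, 0.052, 1.401, -0, 1.689, -0.07], TCP at [0.182, -0.492, 0.231] pointing down, gripper open.
Joint ranges: [-2.9, 2.9], [-0.91, 2.17], [0.12, 2.37], [-1.06, 4.2], [0.26, 2.73], [-2.93, 2.93]. Speed limits (rad/s): [2.57, 2.57, 3.01, 3.14, 3.14, 3.14].

### API

Orientations are given as a unit quaternion [w, x, y, z].
In Python, from plant import sensors, vision, close_job, arm gives the robot as it stands.
- The arm moves only by the tool send_rows, never from a script. Its argument "plan" is a list that holds one entry, the list of rows, each a list of 7 numbers: the shift along the tool's x, y, z normalised to -1 to 1, where 1 is 10 cm, then the turn, a rotation vector about the tool's x, y, z normalised to -1 to 1, where 1 is 90 degrees, then the closure, from 0 (fully open) to 1 (shut). A call has 1 to 20 rows; each row is the pose to reach, as a shift and turn from the pose commanded when the call began, along the tool's axes at that moment; what a row does not reach only later rows make up. A row lasts 1/8 s, in which the tool goes at most 62.5 mm and 10.7 degrees, less where a joint would pass 70% of its speed; a pose out of reach is approached as far as the arm can. A call with a number of a shift or a turn outside -1 to 1 is refused whole. A call with a gripper value outside its range is refused whole. The fingers move at their own pace and stop on an object; the grip force is fixed at half the most. Time passes only in rows, so rows that repeat a pose let the fingers close. It gives the time, the measured TCP pose, the force, the opening and the grip force at its end, in the units of the state.
- sensors.state(): the state, without advancing time (a new reading comes with each control period).
- vision.capture(name): name is "side" or "top" or "wrist"; returns the picture (480x640x3 uint8, blue, green, red); there is no depth.
- vision.calibration(name): a dict with "fx", "fy", "cx", "cy" (pixels), "k1" (the pictures are not rectified: a ray, as slopes to the right and down, at radius r is drawn at 1 + k1 r^2 times it, then the intrinsics apply), "extrinsics" (4x4, takes a point from camera to world coordinates). Camera axes: x right, y down, z forward; pixel columns grow to the right and rows downward; lengths in m; the calibration is good to about 2 mm. A picture is of the moment at which its call begins: read the wrist's pose just before it. calibration takes no time and is no camera call; for the wrist camera it gives the pose at the moment of the call.
- close_job(): hands the job in; it is judged then, once.
The state is a dict: "time": time; "qpos": joint angles; "joint_velocities": joint speeds; "effort": joint torques, N m; "eef_pos": TCP position; "tool_rot": TCP orientation; "wrist_force": force on the tool from outside, world axes, zero at the start; "torque": the same for the moment, N m; "width": opening from 0.0 (shut) to 1.0 (fully open); "grip_force": force on a finger pad.
Only numpy, scipy, OpenCV 4.12 (cv2) and the standard library are available. Lean on these libraries where they do the work, as an engineer would, in place of code of your own. Each camera call takes 0.05 s, during which the arm holds its last target. There are 200 camera calls.

### The job

Two open aluminium housings, one square and one long and slim, and their loose covers lie about the packing bench: put each cover fully home on the housing it fits. Then count the finished set: press the closed square housing down on the sprung counter plate until the plate is fully depressed, and leave it standing upright in the middle of the plate, plate sprung back up. The slim one stays closed on the bench; leave the odd cover and everything else where they are.

Things in the scene. Friction and masses are not known exactly. Their poses are not given: they have to be found in the camera images.
- square_housing: Square open-topped bare aluminium housing, 60 x 60 mm outside, 54 x 54 mm inside, 50 mm tall, walls 3 mm, floor 3 mm, open at the top. Origin: centre of its underside; z up, sides parallel to x and y. It starts upright on the bench.
- slim_housing: Long slim open-topped bare aluminium housing, 112 mm (x) by 50 mm (y) outside, 106 x 44 mm inside, 50 mm tall, walls 3 mm, floor 3 mm, open at the top. Origin: centre of its underside; z up, sides parallel to x and y. It starts upright on the bench.
- square_cover: Aluminium cover of the square housing, plate 59 x 59 mm. Below it a boss 10 mm deep (49 x 49 mm, lowest 5 mm 44 x 44; 2.5 mm free a side; any of 4 ways round); on it a grip lug 10 mm thick (y), 36 mm long (x), 22 mm tall. Origin: centre of the boss's underside (plate z 10 to 14, lug 14 to 36 mm); x along the lug, z up. Starts boss down. Seated: origin 40 mm above the housing's.
- slim_cover: Aluminium cover of the slim housing, plate 111 mm (x) by 49 mm (y). Below it a boss 10 mm deep (101 x 39 mm, lowest 5 mm 96 x 34; 2.5 mm free a side; either way round); on it a grip lug 10 mm thick (y), 60 mm long (x), 22 mm tall. Origin: centre of the boss's underside (plate z 10 to 14, lug 14 to 36 mm); x along the lug, z up. Starts boss down. Seated: origin 40 mm above the housing's.
- odd_cover: A third bare aluminium cover of the same make, plate 86 x 70 mm, that fits neither housing; 36 mm tall with its lug. Origin: centre of its underside. To be left alone.
- counter_top (a point): Centre of the upper face of the counter plate: a bright steel plate 86 x 86 mm, 6 mm thick, sprung above a dark steel base 112 x 112 mm that is fixed to the bench; the face is 34 mm above the bench when up. x and y along the plate's sides, z up.
- counter (a joint): Counter plate's travel in m: 0 is up, 0.010 fully depressed (about 9.5 N; it starts to move at about 4.5 N, so a closed housing standing on it does not press it).
- block: Dark steel block, 36 mm cube, bystander. Origin: centre of its underside.
- tape: Roll of brown tape lying flat, 72 mm across, 45 mm tall, bystander. Origin: centre of its underside.
- tin: Closed round steel tin, 56 mm across, 62 mm tall, bystander. Origin: centre of its underside.
- mug: White mug, 76 mm across, 85 mm tall, bystander. Origin: centre of its underside.
- wrench: Steel wrench, 160 mm long, lying on the bench beyond the rest, bystander. Origin: on the bench under its middle.
Not all that is in view belongs to the job. What is shaped like the square_cover but green is not meant.

How it is judged:
By the outcome, as a careful person would: the job done as asked, in the order asked, and still so for the second after the job is handed in, with the robot touching nothing.
It also fails if it takes over 72 s, if anything falls off the work surface, if the arm or the gripper's body presses on something with over 40 N, if the wrist force passes 120 N, or if a joint passes its speed limit or range.

## Working session

There is one attempt and no reset: what is moved stays moved. The work goes in short steps, Python scripts to look and compute and a tool call to move; the robot and the scene stay as the last step left them, time stands still between calls to the robot, and variables do not carry over. Pictures are saved under pics/ and viewed, at most 10 in all, crops included, and the job is handed in when it is done.

Besides the shell and the picture viewer there is one more tool, called after "Request:" as name(argument=value, ...) on one line, values as JSON. send_rows: Moves the arm, as the interface text tells. Its arguments: {"type":"object","properties":{"plan":{"type":"array","items":{"type":"array","items":{"type":"array","items":{"type":"number","minimum":-1,"maximum":1}}}}},"required":["plan"]}

```bash
ls; mkdir -p pics; python3 - <<'E'
from plant import sensors, vision, arm
import cv2
print(sensors.state()); print([a for a in dir(arm) if a[0]!='_'], arm.grasp_offset)
for n in("top","side"):
    cv2.imwrite(f"pics/{n}0.png",vision.capture(n)); c=vision.calibration(n); print(n,c)
print(vision.calibration("wrist"))
E
```

```text
pics
{'time': 0.0, 'qpos': array([-1.28635606e+00,  5.28086785e-02,  1.40177124e+00, -1.41565101e-05,
        1.68860095e+00, -7.03244594e-02]), 'joint_velocities': array([-0.00046299,  0.00187022, -0.00184748, -0.00102774,  0.00103523,
       -0.00168286]), 'effort': array([ 1.87938504e-04, -3.81667507e+01, -3.60185802e+01, -2.23712061e-05,
        6.00270956e-03, -1.58116251e-05]), 'eef_pos': array([ 0.1822858 , -0.49200046,  0.23046365]), 'tool_rot': array([-7.88811927e-04,  9.84308792e-01,  1.76452748e-01, -9.18430031e-05]), 'wrist_force': array([0.27133322, 0.15417336, 0.09154005]), 'torque': array([ 0.02091356, -0.01200481,  0.07225841]), 'grip_force': 0.0, 'width': 0.9994313082315128}
['Unreachable', 'grasp_offset'] 0.0187
top {'fx': 443.88074559313435, 'fy': 443.88074559313435, 'cx': 316.84423809007814, 'cy': 246.7756695607704, 'k1': 0.028413237751529475, 'extrinsics': array([[-0.01866005, -0.98643542,  0.16308575,  0.4208169 ],
       [-0.99979125,  0.0197673 ,  0.00516914,  0.01717762],
       [-0.00832279, -0.16295525, -0.98659836,  0.94688956],
       [ 0.        ,  0.        ,  0.        ,  1.        ]])}
side {'fx': 532.3411321310613, 'fy': 532.3411321310613, 'cx': 321.36683244585294, 'cy': 242.73701202139554, 'k1': -0.06696651622466153, 'extrinsics': array([[-0.86810582, -0.32177732,  0.37795721,  0.1139805 ],
       [-0.49631747,  0.57468469, -0.65069691,  0.77528052],
       [-0.00782672, -0.75246054, -0.65859083,  0.86223489],
       [ 0.        ,  0.        ,  0.        ,  1.        ]])}
{'fx': 393.229927111168, 'fy': 393.229927111168, 'cx': 321.7072354884424, 'cy': 237.63334421145467, 'k1': -0.08775570367990038, 'extrinsics': array([[ 0.34635761, -0.88940646, -0.29831621,  0.25832123],
       [-0.93810142, -0.32887223, -0.10866817, -0.46332174],
       [-0.00145775,  0.31748891, -0.94826086,  0.37130343],
       [ 0.        ,  0.        ,  0.        ,  1.        ]])}
```

View pics/top0.png

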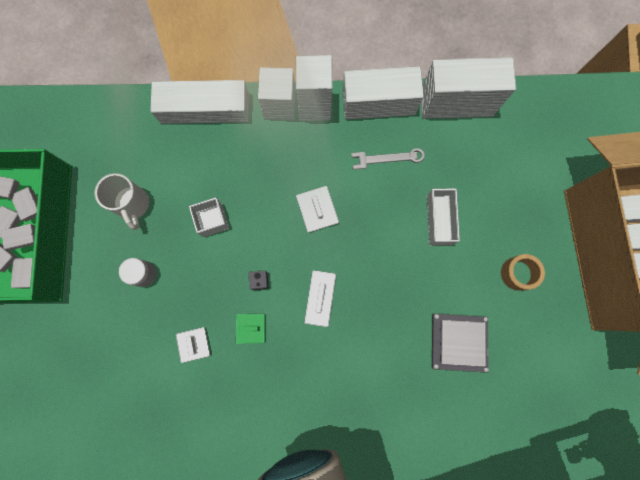

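View pics/side0.png

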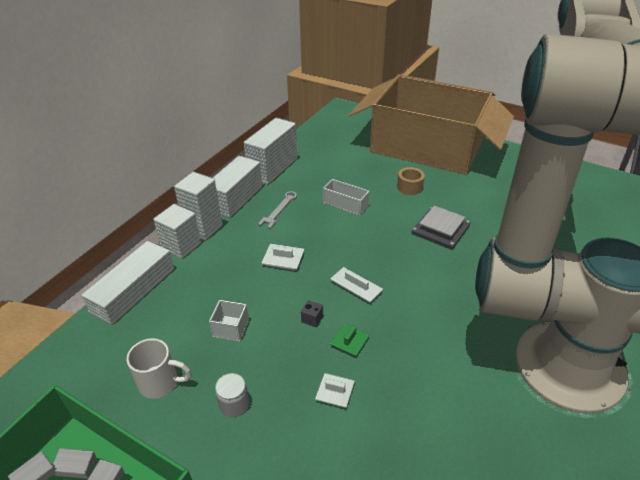

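The top view shows the square housing at (209,217), slim housing at (444,217), slim cover at (320,298) and counter at (461,343). There are three candidates for the square cover:
- **Bare (193,345):** about 59 mm square, so this is the one that fits.
- **Green (250,328):** ruled out by the task.
- **Bare (317,209):** oblong and larger, so it's the odd cover.

Next I'll measure these and check the choice in a crop.

```bash
cat > h.py <<'E'
import numpy as np, cv2
from plant import sensors, vision, arm
from scipy.spatial.transform import Rotation as R
def rays(c,px):
    px=np.asarray(px,float).reshape(-1,2)
    d=np.c_[(px[:,0]-c["cx"])/c["fx"],(px[:,1]-c["cy"])/c["fy"]]
    u=d.copy()
    for _ in range(20): u=d/(1+c["k1"]*(u**2).sum(1,keepdims=True))
    T=c["extrinsics"]; return T[:3,3],np.c_[u,np.ones(len(u))]@T[:3,:3].T
def plane(c,px,z):
    o,d=rays(c,px); return (o+d*((z-o[2])/d[:,2])[:,None])[:,:2]
def project(c,P):
    T=c["extrinsics"]; p=(np.atleast_2d(P)-T[:3,3])@T[:3,:3]; s=p[:,:2]/p[:,2:]
    s=s*(1+c["k1"]*(s**2).sum(1,keepdims=True)); return s*[c["fx"],c["fy"]]+[c["cx"],c["cy"]]
def rect(P):
    """centre, long, short (mm), angle of long side (deg)"""
    (x,y),(w,h),a=cv2.minAreaRect((P*1000).astype(np.float32))
    if w<h: w,h,a=h,w,a+90
    return np.round([x,y,w,h,(a+90)%180-90],1)
def blob(mask,uv):
    n,l,s,_=cv2.connectedComponentsWithStats(mask.astype(np.uint8),connectivity=4)
    k=l[int(uv[1]),int(uv[0])]
    cs,_=cv2.findContours((l==k).astype(np.uint8),cv2.RETR_EXTERNAL,cv2.CHAIN_APPROX_NONE)
    return max(cs,key=cv2.contourArea).reshape(-1,2)
def bright(im,lo=90,sat=60):
    hsv=cv2.cvtColor(im,cv2.COLOR_BGR2HSV); return (hsv[...,2]>lo)&(hsv[...,1]<sat)
def move(target,yaw=None,st=None):
    """shift rows (units of .1m / 90deg) from the current tool pose to world TCP target, tool straight down; yaw = direction of tool x (deg)"""
    st=st or sensors.state(); q=st["tool_rot"]; r=R.from_quat([q[1],q[2],q[3],q[0]])
    if yaw is None: x=r.apply([1,0,0]); yaw=np.degrees(np.arctan2(x[1],x[0]))
    t=R.from_euler('z',yaw,degrees=True)*R.from_euler('x',180,degrees=True)
    return np.round(r.inv().apply(np.array(target)-st["eef_pos"])*10,3), np.round((r.inv()*t).as_rotvec()/(np.pi/2),3)
E
python3 - <<'E'
from h import *
im=cv2.imread("pics/top0.png"); c=vision.calibration("top"); m=bright(im)
for n,uv,z in [("sqc",(185,350),.014),("slc",(312,310),.014),("odd",(308,218),.014),("sqh",(210,215),.05),("slh",(440,217),.05),("plate",(460,345),.034)]:
    try: print(n,rect(plane(c,blob(m,uv),z)), len(blob(m,uv)))
    except Exception as e: print(n,e)
hsv=cv2.cvtColor(im,cv2.COLOR_BGR2HSV)
for n,uv in [("tin",(133,271)),("block",(258,280)),("green",(240,320)),("tape",(511,272)),("mug",(120,195))]: print(n,hsv[uv[1],uv[0]],plane(c,uv,.05))
cv2.imwrite("pics/crop0.png",np.hstack([cv2.resize(im[310:380,165:285],None,fx=3.3,fy=3.3,interpolation=2),cv2.resize(im[180:250,270:390],None,fx=3.3,fy=3.3,interpolation=2)]))
E
```

```text
sqc [376.7 281.4  61.9  61.  -77.2] 112
slc [466.8  17.7 113.5  51.6 -10. ] 149
odd [658.6  20.3  89.7  72.4  16.5] 135
sqh [635.7 246.7  74.   65.5  18.1] 124
slh [ 6.278e+02 -2.388e+02  1.208e+02  6.340e+01 -6.000e-01] 168
plate [ 372.6 -261.6  109.4  108.3   -4.2] 216
tin [ 30   1 216] [[0.52678347 0.39537223]]
block [156  12 103] [[0.50331725 0.14222503]]
green [ 67 134 173] [[0.42422699 0.17779194]]
tape [ 18 113 188] [[ 0.50985444 -0.36749324]]
mug [ 30  17 138] [[0.68661626 0.42992236]]
```

View pics/crop0.png

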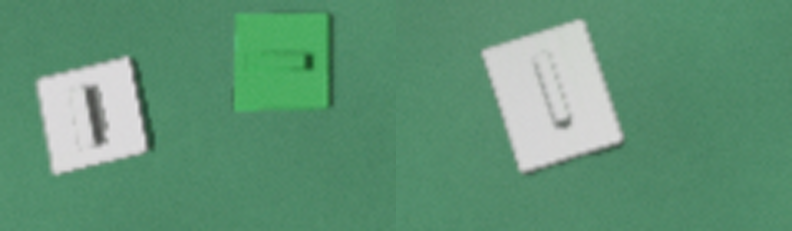

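The crop confirms it. The bare square cover is at (193,345), the green one is beside it, and the larger oblong odd cover stays put. I'll start with a wrist look over the slim housing.

```bash
cat >> h.py <<'E'
def plan(target,yaw=None):
    """print calls: first in the present tool frame with the turn, the rest in the turned frame"""
    st=sensors.state(); s,t=move(target,yaw,st); q=st["tool_rot"]; r=R.from_quat([q[1],q[2],q[3],q[0]])
    r2=r*R.from_rotvec(t*np.pi/2); D=np.array(target)-st["eef_pos"]
    n=int(np.ceil(max(abs(r.inv().apply(D)).max(),abs(r2.inv().apply(D)).max())/.1-1e-6)) or 1
    print("calls",n,"first",np.round(r.inv().apply(D/n)*10,3),t,"rest",np.round(r2.inv().apply(D/n)*10,3),"mm/call",round(np.linalg.norm(D)/n*1000),"turn rows",round(np.linalg.norm(t)*90/10.7,1))
E
python3 -c "
from h import *
plan([.60,-.235,.2],0)"
```

```text
calls 5 first [ 0.962 -0.192  0.061] [-0.001  0.     0.226] rest [ 0.835 -0.514  0.061] mm/call 98 turn rows 1.9
```

Request:
send_rows(plan=[[[0.48,-0.1,0.03,0,0,0.113,0],[0.96,-0.19,0.06,0,0,0.226,0],[0.96,-0.19,0.06,0,0,0.226,0]]])

```text
time: 0.48
eef_pos: [0.2678, -0.4395, 0.2247]
tool_rot: [-0.001, 1.0, 0.001, -0.0]
wrist_force: [0.1, -0.2, -0.3]
width: 0.999
grip_force: 0.0
```

Request:
send_rows(plan=[[[0.42,-0.26,0.03,0,0,0,0],[0.835,-0.514,0.06,0,0,0,0]]])

```text
time: 0.72
eef_pos: [0.3495, -0.3897, 0.219]
tool_rot: [0.0, 1.0, -0.0, -0.0]
wrist_force: [0.1, 0.6, -0.1]
width: 0.998
grip_force: 0.0
```

Request:
send_rows(plan=[[[0.42,-0.26,0.03,0,0,0,0],[0.835,-0.514,0.06,0,0,0,0]]])

```text
time: 0.98
eef_pos: [0.4334, -0.3381, 0.2131]
tool_rot: [0.0, 1.0, 0.0, -0.0]
wrist_force: [-0.3, -1.0, 0.6]
width: 1.003
grip_force: 0.0
```

Request:
send_rows(plan=[[[0.42,-0.26,0.03,0,0,0,0],[0.835,-0.514,0.06,0,0,0,0]]])

```text
time: 1.23
eef_pos: [0.5171, -0.2869, 0.2069]
tool_rot: [0.0, 1.0, 0.0, -0.0]
wrist_force: [-0.1, -1.0, 0.1]
width: 1.001
grip_force: 0.0
```

Request:
send_rows(plan=[[[0.42,-0.26,0.03,0,0,0,0],[0.835,-0.514,0.06,0,0,0,0],[0.835,-0.514,0.06,0,0,0,0]]])

```text
time: 1.6
eef_pos: [0.6011, -0.2342, 0.1994]
tool_rot: [-0.001, 1.0, 0.002, -0.001]
wrist_force: [-1.7, -0.0, -0.7]
width: 0.997
grip_force: 0.0
```

```bash
cat > look.py <<'E'
from h import *; import sys,json
n=sys.argv[1]; c=vision.calibration("wrist"); st=sensors.state(); im=vision.capture("wrist")
cv2.imwrite(f"pics/{n}.png",im); c["extrinsics"]=c["extrinsics"].tolist(); json.dump(c,open(f"pics/{n}.json","w"))
E
cat >> h.py <<'E'
def load(n):
    import json; c=json.load(open(f"pics/{n}.json")); c["extrinsics"]=np.array(c["extrinsics"]); return cv2.imread(f"pics/{n}.png"),c
E
python3 look.py w_slh
```

```text
(no output)
```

View pics/w_slh.png

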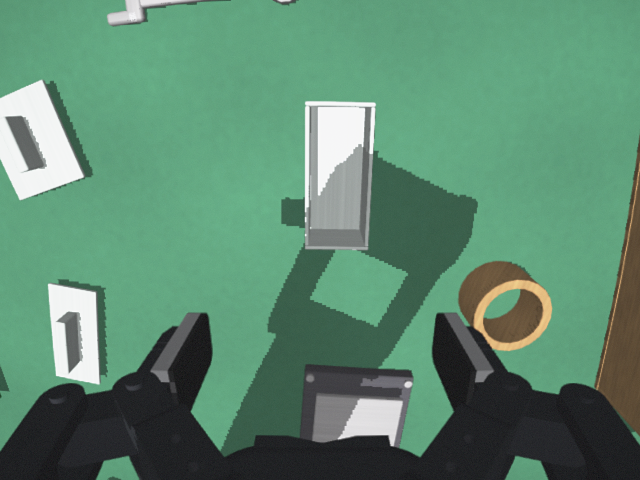

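The slim housing shows its rim corners at about (306,102), (375,103), (305,249) and (368,249), lying almost straight. The camera is over it, so the outline is the rim itself.

```bash
python3 - <<'E'
from h import *
im,c=load("w_slh")
for lo,s in((60,60),(80,60),(80,45)):
    m=cv2.morphologyEx(bright(im,lo,s).astype(np.uint8),cv2.MORPH_CLOSE,np.ones((5,5)))
    print(rect(plane(c,blob(m,(340,150)),.05)))
m=bright(im,100)
print("slc",rect(plane(c,blob(m,(90,350)),.014)))
print(plane(c,[(306,102),(375,103),(368,249),(305,249)],.05))
plan([.462,.022,.15],-10)
E
```

```text
[ 630.5 -245.3  111.5   50.3   -0.7]
[ 630.5 -245.3  111.5   50.3   -0.7]
[ 630.5 -245.3  111.2   50.2   -0.7]
slc [467.5  14.7 112.3  50.1  -9.8]
[[ 0.68536355 -0.22203837]
 [ 0.68498558 -0.27066867]
 [ 0.57536131 -0.26987582]
 [ 0.57517656 -0.2203296 ]]
calls 3 first [-0.458 -0.859  0.168] [-0.     0.001  0.113] rest [-0.603 -0.765  0.167] mm/call 99 turn rows 1.0
```

Request:
send_rows(plan=[[[-0.23,-0.43,0.084,0,0,0.057,0],[-0.458,-0.859,0.168,0,0,0.113,0],[-0.458,-0.859,0.168,0,0,0.113,0]]])

```text
time: 2.02
eef_pos: [0.5517, -0.1488, 0.1837]
tool_rot: [-0.0, 0.996, -0.088, -0.001]
wrist_force: [-0.3, 0.0, 0.3]
width: 1.001
grip_force: 0.0
```

Request:
send_rows(plan=[[[-0.3,-0.38,0.084,0,0,0,0],[-0.603,-0.765,0.167,0,0,0,0]]])

```text
time: 2.28
eef_pos: [0.5078, -0.0649, 0.1683]
tool_rot: [0.0, 0.996, -0.09, 0.001]
wrist_force: [1.1, 0.1, -0.1]
width: 1.0
grip_force: 0.0
```

Request:
send_rows(plan=[[[-0.3,-0.38,0.084,0,0,0,0.3],[-0.603,-0.765,0.167,0,0,0,0.3],[-0.603,-0.765,0.167,0,0,0,0.3],[-0.603,-0.765,0.167,0,0,0,0.3]]])

```text
time: 2.78
eef_pos: [0.4632, 0.0208, 0.152]
tool_rot: [0.0, 0.996, -0.089, 0.001]
wrist_force: [0.2, 0.3, 1.5]
width: 0.698
grip_force: 0.0
```

```bash
python3 look.py w_slc; python3 - <<'E'
from h import *
im,c=load("w_slc"); st=sensors.state(); print(st["eef_pos"],st["width"])
for lo in (90,120): 
    m=bright(im,lo); u=project(c,[.467,.017-.018,.014])[0]; print(u)
    b=blob(m,u); print(rect(plane(c,b,.014)),b.min(0),b.max(0))
E
```

```text
[0.4632605  0.02067182 0.15183938] 0.7050452153839112
[350.67172311 211.99602525]
[465.9  16.9 110.6  49.4 -10. ] [292 141] [362 286]
[350.67172311 211.99602525]
[465.9  17.  110.6  49.3 -10.3] [292 141] [362 286]
```

View pics/w_slc.png

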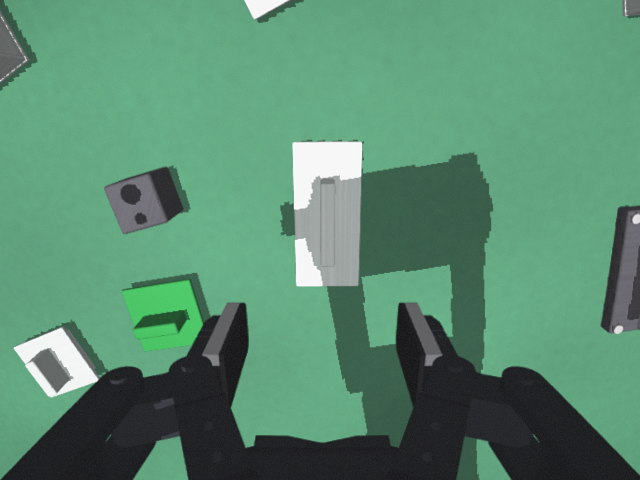

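The close view shows the slim cover at rows 141–286 and columns 292–362, with the lug centred. Its size matches the listed one.

```bash
python3 -c "
from h import *
plan([.4659,.0169,.017],-10.1)"
```

```text
calls 2 first [0.015 0.016 0.674] [ 0.    -0.001 -0.002] rest [0.016 0.016 0.674] mm/call 67 turn rows 0.0
```

Request:
send_rows(plan=[[[0.03,0.032,0.35,0,0,0,0.4],[0.03,0.032,0.75,0,0,0,0.5],[0.03,0.032,0.95,0,0,0,0.5]]])

```text
time: 3.2
eef_pos: [0.4645, 0.017, 0.0541]
tool_rot: [0.0, 0.996, -0.09, -0.001]
wrist_force: [0.1, 0.1, -1.0]
width: 0.5
grip_force: 0.0
```

Request:
send_rows(plan=[[[0,0,0.2,0,0,0,0.5],[0,0,0.4,0,0,0,0.5],[0,0,0.4,0,0,0,1],[0,0,0.4,0,0,0,1],[0,0,0.4,0,0,0,1],[0,0,0.4,0,0,0,1],[0,0,0.4,0,0,0,1]]])

```text
time: 4.08
eef_pos: [0.4655, 0.0183, 0.017]
tool_rot: [0.0, 0.996, -0.089, 0.001]
wrist_force: [0.7, -2.0, 5.1]
width: 0.099
grip_force: 61.3
```

Request:
send_rows(plan=[[[0,0,-0.4,0,0,0,1],[0,0,-0.9,0,0,0,1],[0,0,-0.9,0,0,0,1],[0,0,-0.9,0,0,0,1]]])

```text
time: 4.58
eef_pos: [0.4642, 0.0186, 0.1051]
tool_rot: [0.0, 0.996, -0.089, -0.001]
wrist_force: [-0.0, 0.7, -1.0]
width: 0.101
grip_force: 60.5
```

```bash
python3 look.py w_held; python3 - <<'E'
from h import *
st=sensors.state();print(st["eef_pos"],st["wrist_force"],st["width"])
im,c=load("w_held"); z=st["eef_pos"][2]-.003
u=project(c,[st["eef_pos"][0]+.045,st["eef_pos"][1]-.008,z])[0];print(u)
for lo in (60,90):
    b=blob(bright(im,lo),u); print(rect(plane(c,b,z)),b.min(0),b.max(0))
plan([.6305,-.2453,.125],-.7)
E
```

```text
[0.4638635  0.01865135 0.10447638] [-0.33985527 -0.19268658 -1.35604375] 0.09997962331086521
[322.67888088 205.64365364]
[465.1  18.8 110.   48.6 -10.2] [257 178] [387 414]
[465.1  18.8 110.   48.6 -10.2] [257 178] [387 414]
calls 3 first [ 0.702  0.768 -0.07 ] [ 0.     0.002 -0.105] rest [ 0.567  0.873 -0.068] mm/call 104 turn rows 0.9
```

View pics/w_held.png

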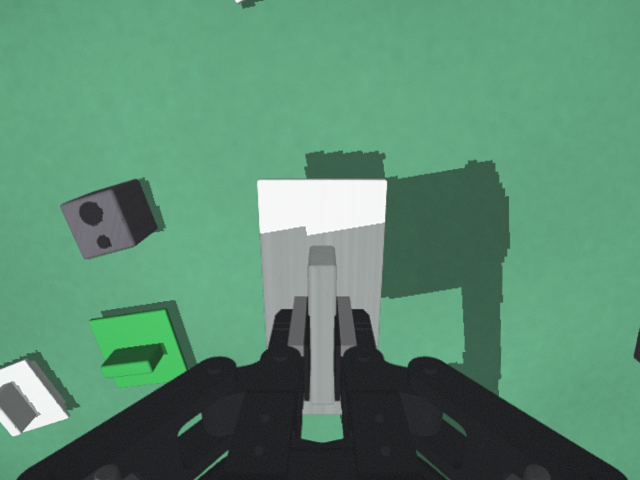

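The slim cover is held level and centred in the hand, spanning columns 257–387. Now I'll take it over the slim housing.

Request:
send_rows(plan=[[[0.35,0.38,-0.04,0,0,-0.05,1],[0.7,0.768,-0.07,0,0,-0.105,1],[0.7,0.768,-0.07,0,0,-0.105,1]]])

```text
time: 5.0
eef_pos: [0.5202, -0.0717, 0.111]
tool_rot: [-0.0, 1.0, -0.008, -0.002]
wrist_force: [-0.2, 0.6, -1.3]
width: 0.1
grip_force: 60.5
```

Request:
send_rows(plan=[[[0.28,0.44,-0.04,0,0,0,1],[0.56,0.873,-0.07,0,0,0,1]]])

```text
time: 5.25
eef_pos: [0.5748, -0.1573, 0.1185]
tool_rot: [-0.001, 1.0, -0.006, -0.001]
wrist_force: [0.3, 0.6, -0.2]
width: 0.1
grip_force: 60.5
```

Request:
send_rows(plan=[[[0.28,0.44,-0.04,0,0,0,1],[0.56,0.873,-0.07,0,0,0,1],[0.56,0.873,-0.07,0,0,0,1],[0.56,0.873,-0.07,0,0,0,1]]])

```text
time: 5.75
eef_pos: [0.6292, -0.2443, 0.1253]
tool_rot: [-0.001, 1.0, -0.006, -0.001]
wrist_force: [0.1, 0.6, -1.7]
width: 0.099
grip_force: 60.5
```

```bash
python3 look.py w_over; python3 - <<'E'
from h import *
st=sensors.state();print(st["eef_pos"],st["tool_rot"])
im,c=load("w_over"); z=st["eef_pos"][2]-.003
u=project(c,[st["eef_pos"][0]+.045,st["eef_pos"][1]-.008,z])[0]
b=blob(bright(im,60),u); print(u,rect(plane(c,b,z)),b.min(0),b.max(0))
plan([.6295,-.2453,.063],-.7)
E
```

```text
[ 0.62935725 -0.24395044  0.12611409] [-5.70027732e-04  9.99981869e-01 -5.92604739e-03 -9.05320552e-04]
[342.20197328 207.10919037] [ 636.9 -243.8  120.9   48.    -0.9] [257 145] [387 414]
calls 1 first [0.003 0.014 0.631] [-0.001  0.001  0.   ] rest [0.002 0.013 0.631] mm/call 63 turn rows 0.0
```

Request:
send_rows(plan=[[[0,0.013,0.3,0,0,0,1],[0,0.013,0.45,0,0,0,1],[0,0.013,0.58,0,0,0,1],[0,0.013,0.63,0,0,0,1],[0,0.013,0.67,0,0,0,1],[0,0.013,0.69,0,0,0,1],[0,0.013,0.7,0,0,0,1]]])

```text
time: 6.68
eef_pos: [0.6301, -0.2469, 0.0575]
tool_rot: [0.0, 1.0, -0.006, 0.0]
wrist_force: [-0.4, 0.0, -0.6]
width: 0.1
grip_force: 60.5
```

Request:
send_rows(plan=[[[0,0,0.01,0,0,0,1],[0,0,0.02,0,0,0,1],[0,0,0.03,0,0,0,1]]])

```text
time: 7.05
eef_pos: [0.6303, -0.247, 0.057]
tool_rot: [0.0, 1.0, -0.006, 0.001]
wrist_force: [-8.0, 3.4, 14.8]
width: 0.1
grip_force: 62.7
```

Request:
send_rows(plan=[[[0,0,-0.03,0,0,0,0.5],[0,0,-0.03,0,0,0,0.5],[0,0,-0.3,0,0,0,0.5],[-0.2,0,-0.9,0,0,0,0.3],[-0.3,0,-1,0,0,0,0.3],[-0.3,0,-1,0,0,0,0.3]]])

```text
time: 7.8
eef_pos: [0.5999, -0.2466, 0.155]
tool_rot: [0.0, 1.0, -0.007, 0.001]
wrist_force: [0.3, 0.4, -0.4]
width: 0.703
grip_force: 0.0
```

```bash
python3 look.py w_sl2; python3 - <<'E'
from h import *
st=sensors.state();print(st["eef_pos"])
im,c=load("w_sl2"); u=project(c,[.63,-.247+.018,.054])[0]
for lo in (60,90):
    b=blob(bright(im,lo),u); print(rect(plane(c,b,.054)),b.min(0),b.max(0))
cv2.imwrite("pics/c2.png",cv2.resize(im[60:360,180:460],None,fx=2,fy=2))
plan([.60,.24,.16],18)
E
```

```text
[ 0.59961273 -0.246289    0.15312698]
[ 630.9 -246.   109.9   50.2   -0.8] [278  99] [363 272]
[ 630.9 -246.   109.9   50.2   -0.8] [278  99] [363 272]
calls 5 first [-0.012 -0.973 -0.013] [-0.     0.001 -0.208] rest [ 0.301 -0.925 -0.013] mm/call 97 turn rows 1.7
```

View pics/c2.png

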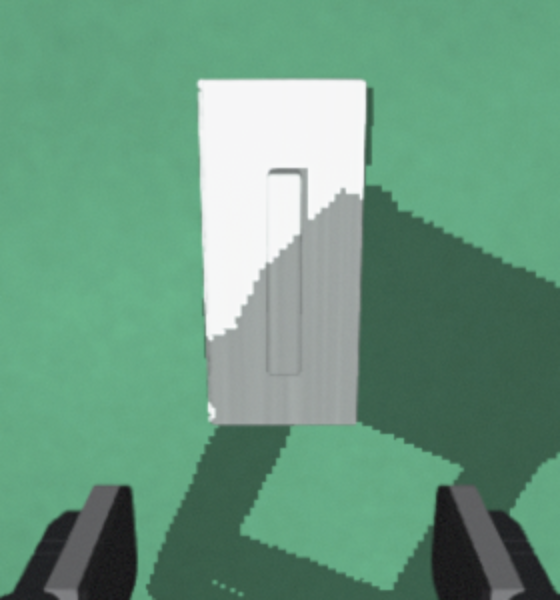

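The crop shows the slim cover flush on its housing, with its plate outline filling the rim. Next is the square housing.

Request:
send_rows(plan=[[[0,-0.48,0,0,0,-0.1,0.3],[0,-0.97,0,0,0,-0.208,0.3],[0,-0.97,0,0,0,-0.208,0.3]]])

```text
time: 8.22
eef_pos: [0.6009, -0.146, 0.1516]
tool_rot: [-0.001, 0.987, 0.159, -0.002]
wrist_force: [-0.1, 0.0, 0.0]
width: 0.703
grip_force: 0.0
```

Request:
send_rows(plan=[[[0.15,-0.46,0,0,0,0,0.3],[0.3,-0.925,0,0,0,0,0.3]]])

```text
time: 8.48
eef_pos: [0.6007, -0.052, 0.152]
tool_rot: [-0.0, 0.988, 0.155, -0.001]
wrist_force: [1.2, 0.5, 0.3]
width: 0.698
grip_force: 0.0
```

Request:
send_rows(plan=[[[0.15,-0.46,0,0,0,0,0.3],[0.3,-0.925,0,0,0,0,0.3]]])

```text
time: 8.72
eef_pos: [0.6008, 0.0458, 0.1521]
tool_rot: [-0.0, 0.988, 0.155, -0.001]
wrist_force: [0.3, -0.6, 0.2]
width: 0.702
grip_force: 0.0
```

Request:
send_rows(plan=[[[0.15,-0.46,0,0,0,0,0.3],[0.3,-0.925,0,0,0,0,0.3]]])

```text
time: 8.98
eef_pos: [0.6009, 0.143, 0.152]
tool_rot: [0.0, 0.988, 0.155, -0.001]
wrist_force: [0.8, -0.6, -0.7]
width: 0.699
grip_force: 0.0
```

Request:
send_rows(plan=[[[0.15,-0.46,-0.05,0,0,0,0.3],[0.3,-0.925,-0.1,0,0,0,0.3],[0.3,-0.925,-0.1,0,0,0,0.3],[0.3,-0.925,-0.1,0,0,0,0.3]]])

```text
time: 9.48
eef_pos: [0.601, 0.2387, 0.1622]
tool_rot: [0.001, 0.988, 0.156, -0.001]
wrist_force: [-0.0, -0.6, 0.2]
width: 0.701
grip_force: 0.0
```

```bash
python3 look.py w_sqh; python3 - <<'E'
from h import *
st=sensors.state();print(st["eef_pos"])
im,c=load("w_sqh"); u=project(c,[.63,.245,.01])[0]
for lo in (60,90):
    m=cv2.morphologyEx(bright(im,lo).astype(np.uint8),cv2.MORPH_CLOSE,np.ones((5,5)))
    b=blob(m,u); print(rect(plane(c,b,.05)),b.min(0),b.max(0))
    print(cv2.approxPolyDP(b.reshape(-1,1,2),8,True).reshape(-1,2).tolist())
plan([.374,.2795,.16],13)
E
```

```text
[0.60113261 0.2382512  0.1626044 ]
[641.  249.7  61.4  60.   17.8] [278 122] [373 217]
[[280, 125], [281, 216], [369, 217], [373, 126]]
[641.  249.7  61.4  60.   17.8] [278 122] [373 217]
[[280, 125], [281, 216], [369, 217], [373, 126]]
calls 3 first [-0.678 -0.363  0.01 ] [0.    0.001 0.054] rest [-0.707 -0.305  0.009] mm/call 77 turn rows 0.5
```

Request:
send_rows(plan=[[[-0.34,-0.18,0,0,0,0.03,0.3],[-0.678,-0.363,0.01,0,0,0.054,0.3],[-0.678,-0.363,0.01,0,0,0.054,0.3]]])

```text
time: 9.9
eef_pos: [0.5238, 0.2522, 0.1625]
tool_rot: [0.0, 0.993, 0.114, -0.001]
wrist_force: [0.5, 0.3, -0.0]
width: 0.7
grip_force: 0.0
```

Request:
send_rows(plan=[[[-0.35,-0.15,0,0,0,0,0.4],[-0.707,-0.305,0.01,0,0,0,0.4]]])

```text
time: 10.15
eef_pos: [0.4498, 0.2657, 0.1619]
tool_rot: [0.0, 0.994, 0.113, 0.0]
wrist_force: [-0.3, 0.1, 0.2]
width: 0.602
grip_force: 0.0
```

Request:
send_rows(plan=[[[-0.35,-0.15,0,0,0,0,0.4],[-0.707,-0.305,0.01,0,0,0,0.4],[-0.707,-0.305,0.01,0,0,0,0.4],[-0.707,-0.305,0.01,0,0,0,0.4]]])

```text
time: 10.65
eef_pos: [0.3749, 0.28, 0.1614]
tool_rot: [0.0, 0.994, 0.114, 0.001]
wrist_force: [0.7, 0.5, -1.0]
width: 0.602
grip_force: 0.0
```

```bash
python3 look.py w_sqc; python3 - <<'E'
from h import *
st=sensors.state();print(st["eef_pos"])
im,c=load("w_sqc"); u=project(c,[.374,.262,.014])[0]
for lo in (60,90):
    b=blob(bright(im,lo),u); r=rect(plane(c,b,.014)); print(r,b.min(0),b.max(0))
a=r[4]; a=a+90 if a<-40 else a
plan([r[0]/1000,r[1]/1000,.017],a)
E
```

```text
[0.37501226 0.27995528 0.16124192]
[376.1 280.8  59.3  59.1  12. ] [283 178] [362 254]
[376.1 280.8  59.3  59.1  12. ] [283 178] [362 254]
calls 2 first [ 0.006 -0.003  0.721] [ 0.    -0.     0.012] rest [ 0.006 -0.003  0.721] mm/call 72 turn rows 0.1
```

View pics/w_sqc.png

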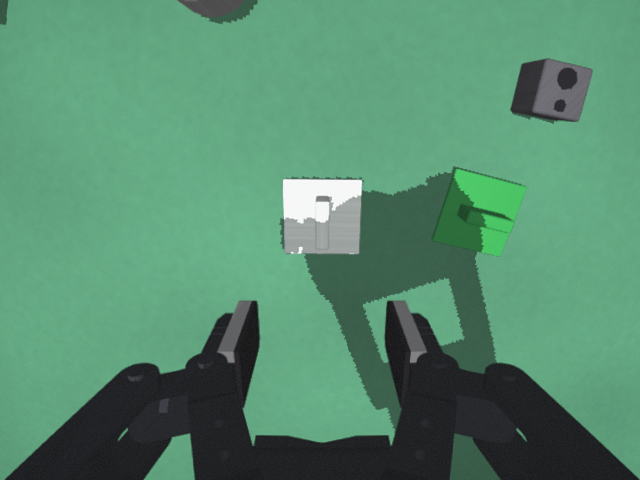

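The bare square cover lies between the fingers at (283–362, 178–254), with its lug along the tool x axis. I'll grip it.

Request:
send_rows(plan=[[[0.012,-0.006,0.4,0,0,0.012,0.5],[0.012,-0.006,0.8,0,0,0.012,0.5],[0.012,-0.006,1,0,0,0.012,0.5]]])

```text
time: 11.08
eef_pos: [0.3749, 0.2802, 0.0585]
tool_rot: [0.001, 0.995, 0.104, -0.001]
wrist_force: [-0.1, 0.2, 0.7]
width: 0.501
grip_force: 0.0
```

Request:
send_rows(plan=[[[0,0,0.22,0,0,0,0.5],[0,0,0.44,0,0,0,0.5],[0,0,0.44,0,0,0,1],[0,0,0.44,0,0,0,1],[0,0,0.44,0,0,0,1],[0,0,0.44,0,0,0,1],[0,0,0.44,0,0,0,1]]])

```text
time: 11.95
eef_pos: [0.3752, 0.2815, 0.0178]
tool_rot: [-0.0, 0.994, 0.105, 0.001]
wrist_force: [0.6, -1.1, 2.8]
width: 0.102
grip_force: 60.9
```

Request:
send_rows(plan=[[[0,0,-0.4,0,0,0,1],[0,0,-0.9,0,0,0,1],[0,0,-1,0,0,0,1],[0,0,-1,0,0,0,1]]])

```text
time: 12.45
eef_pos: [0.3748, 0.2814, 0.1171]
tool_rot: [-0.0, 0.994, 0.105, 0.0]
wrist_force: [-0.6, 0.4, -0.5]
width: 0.101
grip_force: 60.4
```

```bash
python3 look.py w_held2; python3 - <<'E'
from h import *
st=sensors.state();print(st["eef_pos"],st["tool_rot"])
im,c=load("w_held2"); z=st["eef_pos"][2]-.003
u=project(c,[st["eef_pos"][0]+.022,st["eef_pos"][1]+.018,z])[0]
P=plane(c,blob(bright(im,60),u),z); print(rect(P))
q=st["tool_rot"]; r=R.from_quat([q[1],q[2],q[3],q[0]]); L=r.inv().apply(np.c_[P,np.full(len(P),z)]-st["eef_pos"])*1000
print("tool frame extents x,y",L.min(0)[:2],L.max(0)[:2])
plan([.6395,.2495,.125],17.8)
E
```

```text
[0.37425445 0.28101733 0.11586998] [ 3.96739845e-04  9.94475971e-01  1.04961055e-01 -7.50192027e-04]
[372.8 281.6  64.6  58.3  12. ]
tool frame extents x,y [-33.54767565 -30.07285645] [31.01703284 28.28257463]
calls 3 first [ 0.843  0.287 -0.032] [ 0.     0.001 -0.064] rest [ 0.81  0.37 -0.03] mm/call 89 turn rows 0.5
```

Request:
send_rows(plan=[[[0.42,0.14,-0.02,0,0,-0.03,1],[0.843,0.287,-0.03,0,0,-0.064,1],[0.843,0.287,-0.03,0,0,-0.064,1]]])

```text
time: 12.88
eef_pos: [0.4641, 0.2696, 0.1172]
tool_rot: [0.001, 0.988, 0.154, -0.002]
wrist_force: [-0.4, -0.6, -1.5]
width: 0.098
grip_force: 60.5
```

Request:
send_rows(plan=[[[0.4,0.18,-0.02,0,0,0,1],[0.81,0.37,-0.03,0,0,0,1]]])

```text
time: 13.12
eef_pos: [0.5512, 0.2605, 0.1213]
tool_rot: [0.0, 0.988, 0.155, -0.002]
wrist_force: [0.7, 0.9, 0.4]
width: 0.097
grip_force: 60.4
```

Request:
send_rows(plan=[[[0.4,0.18,-0.02,0,0,0,1],[0.81,0.37,-0.03,0,0,0,1],[0.81,0.37,-0.03,0,0,0,1],[0.81,0.37,-0.03,0,0,0,1]]])

```text
time: 13.62
eef_pos: [0.6387, 0.2502, 0.1244]
tool_rot: [0.0, 0.988, 0.155, -0.002]
wrist_force: [-1.6, 0.4, -0.6]
width: 0.099
grip_force: 60.4
```

```bash
python3 - <<'E'
from h import *
st=sensors.state();print(st["eef_pos"],st["tool_rot"])
plan([.6397,.2486,.057],17.8)
E
```

```text
[0.63871973 0.25022708 0.12437698] [ 1.36587390e-04  9.87926843e-01  1.54912899e-01 -1.59023749e-03]
calls 1 first [0.006 0.019 0.674] [-0.     0.002  0.   ] rest [0.004 0.019 0.674] mm/call 67 turn rows 0.0
```

Request:
send_rows(plan=[[[0.005,0.017,0.3,0,0,0,1],[0.005,0.017,0.45,0,0,0,1],[0.005,0.017,0.54,0,0,0,1],[0.005,0.017,0.6,0,0,0,1],[0.005,0.017,0.64,0,0,0,1],[0.005,0.017,0.67,0,0,0,1],[0.005,0.017,0.69,0,0,0,1],[0.005,0.017,0.7,0,0,0,1]]])

```text
time: 14.62
eef_pos: [0.6415, 0.2486, 0.0578]
tool_rot: [-0.0, 0.988, 0.155, 0.001]
wrist_force: [-3.8, -1.1, 9.1]
width: 0.095
grip_force: 61.6
```

Request:
send_rows(plan=[[[0,0,-0.02,0,0,0,0.5],[0,0,-0.02,0,0,0,0.5],[0,0,-0.3,0,0,0,0.4],[-0.2,0,-0.9,0,0,0,0],[-0.3,0,-1,0,0,0,0],[-0.3,0,-1,0,0,0,0]]])

```text
time: 15.38
eef_pos: [0.6126, 0.2394, 0.1572]
tool_rot: [-0.0, 0.988, 0.155, 0.001]
wrist_force: [0.4, -0.0, -0.2]
width: 0.999
grip_force: 0.0
```

```bash
python3 look.py w_sq2; python3 - <<'E'
from h import *
st=sensors.state();print(st["eef_pos"])
im,c=load("w_sq2"); u=project(c,[.635,.265,.054])[0]
for lo in (60,90):
    b=blob(bright(im,lo),u); print(rect(plane(c,b,.054)),rect(plane(c,b,.05)),b.min(0),b.max(0))
x,y=u.astype(int); 
A=cv2.resize(im[60:260,220:420],(400,400))
cs=vision.calibration("side"); s=vision.capture("side"); 
def crop(P,k=45):
    x,y=project(cs,P)[0].astype(int); return cv2.resize(s[y-k:y+k,x-k:x+k],(400,400))
cv2.imwrite("pics/c3.png",np.hstack([crop([.64,.25,.05]),crop([.63,-.246,.05])]))
E
```

```text
[0.6122657  0.23923217 0.15524256]
[642.6 250.2  62.   59.9  17.7] [641.8 249.9  63.   60.8  17.7] [274 139] [370 236]
[642.6 250.2  62.   59.9  17.7] [641.8 250.   63.   60.8  17.7] [274 139] [370 236]
```

View pics/c3.png

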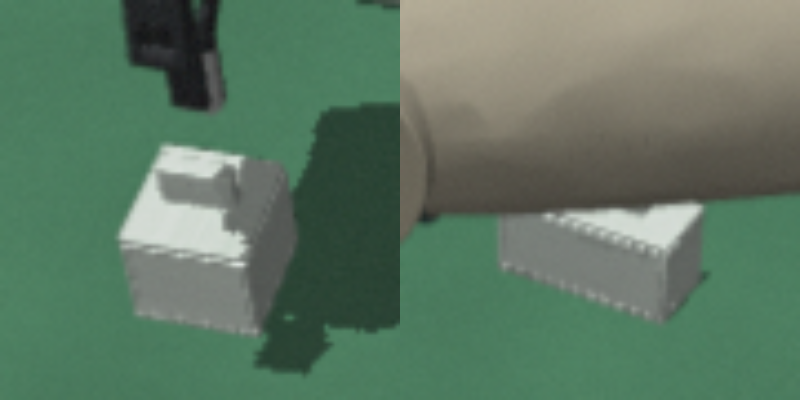

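Both housings show their covers flush all round (the slim one is partly behind the arm). Next I'll measure the counter plate in the first top picture and plan the housing grip.

```bash
python3 - <<'E'
from h import *
im=cv2.imread("pics/top0.png"); c=vision.calibration("top")
v=cv2.cvtColor(im,cv2.COLOR_BGR2HSV)[...,2]; print(v[345,436:490:3],v[318:372:3,460])
for lo in (125,140,150):
    m=cv2.morphologyEx((bright(im,lo)).astype(np.uint8),cv2.MORPH_OPEN,np.ones((5,5)))
    print(lo,rect(plane(c,blob(m,(460,345)),.034)))
plan([.6415,.2497,.008],17.8)
E
```

```text
[ 96  91 161 192 189 190 189 187 186 185 186 185 183 184 181 183 179  99] [ 97 156 188 185 185 188 189 188 187 186 188 188 189 185 186 185  93  95]
125 [ 371.8 -267.6   86.3   85.7   -4.1]
140 [ 371.9 -267.3   86.1   84.8   -3.9]
150 [ 371.7 -266.2   85.5   83.5   -4.8]
calls 2 first [ 0.158 -0.006  0.73 ] [0.    0.002 0.   ] rest [ 0.156 -0.006  0.731] mm/call 75 turn rows 0.0
```

Request:
send_rows(plan=[[[0.314,-0.012,0.3,0,0,0,0],[0.314,-0.012,0.3,0,0,0,0],[0.314,-0.012,0.65,0,0,0,0],[0.314,-0.012,1,0,0,0,0],[0.314,-0.012,1,0,0,0,0]]])

```text
time: 16.1
eef_pos: [0.6397, 0.2492, 0.052]
tool_rot: [0.001, 0.988, 0.155, -0.004]
wrist_force: [-1.0, 0.4, -0.1]
width: 0.999
grip_force: 0.0
```

Request:
send_rows(plan=[[[0,0,0.25,0,0,0,0],[0,0,0.46,0,0,0,0],[0,0,0.46,0,0,0,0],[0,0,0.46,0,0,0,0.6],[0,0,0.46,0,0,0,0.6],[0,0,0.46,0,0,0,0.6],[0,0,0.46,0,0,0,0.6]]])

```text
time: 16.98
eef_pos: [0.643, 0.2503, 0.012]
tool_rot: [-0.0, 0.988, 0.155, 0.001]
wrist_force: [0.7, 0.0, 6.5]
width: 0.692
grip_force: 66.3
```

Request:
send_rows(plan=[[[0,0,-0.2,0,0,0,1],[0,0,-0.6,0,0,0,1],[0,0,-1,0,0,0,1],[0,0,-1,0,0,0,1],[0,0,-1,0,0,0,1]]])

```text
time: 17.6
eef_pos: [0.6414, 0.2498, 0.1089]
tool_rot: [0.0, 0.988, 0.155, -0.001]
wrist_force: [-0.1, 0.1, -3.0]
width: 0.694
grip_force: 65.7
```

```bash
python3 look.py w_hh; python3 - <<'E'
from h import *
st=sensors.state();print(st["eef_pos"],st["wrist_force"],st["torque"],st["width"],st["grip_force"])
im,c=load("w_hh"); e=st["eef_pos"]; q=st["tool_rot"]; r=R.from_quat([q[1],q[2],q[3],q[0]])
zt=e[2]+.042  # plate top: 54 mm above underside, TCP 12 mm above underside
u=project(c,e+r.apply([.025,0.01,-.042]))[0]; P=plane(c,blob(bright(im,60),u),zt)
L=r.inv().apply(np.c_[P,np.full(len(P),zt)]-e)*1000; print(u,rect(P),L.min(0)[:2],L.max(0)[:2])
plan([.371,-.267,.13],-4)
E
```

```text
[0.64106559 0.24970249 0.10793181] [ 0.48559565 -0.3045814  -2.5959612 ] [ 0.01491095 -0.02095467 -0.03841197] 0.6944050877209321 65.70825934410095
[359.20542819 313.82207644] [650.3 253.4  72.6  72.   17.7] [-26.56323907 -36.7195384 ] [46.07678426 35.2711394 ]
calls 6 first [-0.692  0.682 -0.034] [0.001 0.002 0.242] rest [-0.389  0.89  -0.037] mm/call 97 turn rows 2.0
```

Request:
send_rows(plan=[[[-0.35,0.34,-0.02,0,0,0.12,1],[-0.692,0.682,-0.034,0,0,0.242,1],[-0.692,0.682,-0.034,0,0,0.242,1],[-0.692,0.682,-0.034,0,0,0.242,1]]])

```text
time: 18.15
eef_pos: [0.5967, 0.1641, 0.1124]
tool_rot: [0.0, 0.999, -0.034, -0.001]
wrist_force: [-0.5, 0.2, -2.6]
width: 0.695
grip_force: 66.4
```

Request:
send_rows(plan=[[[-0.19,0.44,-0.02,0,0,0,1],[-0.389,0.89,-0.037,0,0,0,1],[-0.389,0.89,-0.037,0,0,0,1]]])

```text
time: 18.52
eef_pos: [0.5514, 0.0765, 0.1167]
tool_rot: [0.0, 0.999, -0.035, -0.001]
wrist_force: [0.5, 0.3, -2.0]
width: 0.699
grip_force: 66.5
```

Request:
send_rows(plan=[[[-0.19,0.44,-0.02,0,0,0,1],[-0.389,0.89,-0.037,0,0,0,1],[-0.389,0.89,-0.037,0,0,0,1]]])

```text
time: 18.9
eef_pos: [0.507, -0.0093, 0.121]
tool_rot: [0.0, 0.999, -0.035, 0.0]
wrist_force: [0.3, 0.8, -1.4]
width: 0.697
grip_force: 66.5
```

Request:
send_rows(plan=[[[-0.19,0.44,-0.02,0,0,0,1],[-0.389,0.89,-0.037,0,0,0,1],[-0.389,0.89,-0.037,0,0,0,1]]])

```text
time: 19.27
eef_pos: [0.4624, -0.0953, 0.1248]
tool_rot: [0.0, 0.999, -0.035, 0.0]
wrist_force: [-0.3, 0.6, -2.4]
width: 0.694
grip_force: 66.6
```

Request:
send_rows(plan=[[[-0.19,0.44,-0.02,0,0,0,1],[-0.389,0.89,-0.037,0,0,0,1],[-0.389,0.89,-0.037,0,0,0,1]]])

```text
time: 19.65
eef_pos: [0.4176, -0.1814, 0.1285]
tool_rot: [0.0, 0.999, -0.035, 0.0]
wrist_force: [0.9, 0.6, -2.5]
width: 0.692
grip_force: 66.6
```

```bash
python3 - <<'E'
from h import *
st=sensors.state();print(st["eef_pos"],st["wrist_force"],st["width"])
plan([.371,-.267,.06],-4)
E
```

```text
[ 0.41758745 -0.18139222  0.12854172] [ 0.87008888  0.62903974 -2.46582964] 0.6920528830964658
calls 1 first [-0.405  0.887  0.685] [ 0.    -0.    -0.001] rest [-0.406  0.886  0.685] mm/call 119 turn rows 0.0
```

Request:
send_rows(plan=[[[-0.2,0.44,0,0,0,0,1],[-0.4,0.89,0.1,0,0,0,1],[-0.4,0.89,0.4,0,0,0,1],[-0.4,0.89,0.4,0,0,0,1],[-0.4,0.89,0.4,0,0,0,1]]])

```text
time: 20.27
eef_pos: [0.3725, -0.2657, 0.0892]
tool_rot: [0.0, 0.999, -0.033, 0.0]
wrist_force: [1.0, -0.7, -2.1]
width: 0.693
grip_force: 66.4
```

```bash
python3 look.py w_pl; python3 - <<'E'
from h import *
st=sensors.state();print(st["eef_pos"],st["wrist_force"])
im,c=load("w_pl"); cv2.imwrite("pics/w_pl_v.png",im)
plan([.371,-.267,.05],-4)
E
```

```text
[ 0.37253163 -0.26596394  0.08955017] [ 0.22632604 -0.40997572 -1.77009714]
calls 1 first [-0.015  0.011  0.395] [ 0.001 -0.001  0.002] rest [-0.015  0.012  0.395] mm/call 40 turn rows 0.0
```

View pics/w_pl.png

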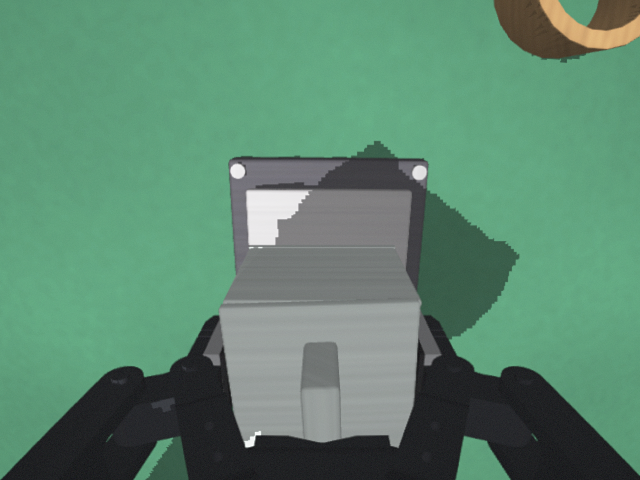

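The last view shows the plate's far edge at row 190, columns 248–411. The housing's lower front edge is at row 248, about columns 247–398, and its cover is flush. I'll work out the offset from these.

```bash
python3 - <<'E'
from h import *
im,c=load("w_pl"); st=sensors.state(); e=st["eef_pos"]; q=st["tool_rot"]; r=R.from_quat([q[1],q[2],q[3],q[0]])
def t(px,z): 
    P=plane(c,px,z); return np.round(r.inv().apply(np.c_[P,np.full(len(P),z)]-e)[:,:2]*1000,1).tolist()
g=cv2.cvtColor(im,cv2.COLOR_BGR2GRAY).astype(int)
print("row200",[(x,g[200,x]) for x in list(range(243,252))+list(range(406,416))])
print("row251-254",[(x,g[253,x]) for x in list(range(238,252))+list(range(394,408))])
print("plate",t([(247,190),(411.5,190)],.034)); 
for d in(.008,.012): print("bottom",t([(248,248),(397.5,248)],e[2]-d))
print("top",t([(221,306),(420,304)],e[2]+.042))
E
```

```text
row200 [(243, np.int64(114)), (244, np.int64(112)), (245, np.int64(113)), (246, np.int64(171)), (247, np.int64(223)), (248, np.int64(233)), (249, np.int64(236)), (250, np.int64(236)), (251, np.int64(236)), (406, np.int64(128)), (407, np.int64(128)), (408, np.int64(126)), (409, np.int64(125)), (410, np.int64(113)), (411, np.int64(92)), (412, np.int64(66)), (413, np.int64(63)), (414, np.int64(65)), (415, np.int64(66))]
row251-254 [(238, np.int64(112)), (239, np.int64(110)), (240, np.int64(111)), (241, np.int64(111)), (242, np.int64(109)), (243, np.int64(111)), (244, np.int64(110)), (245, np.int64(110)), (246, np.int64(115)), (247, np.int64(119)), (248, np.int64(122)), (249, np.int64(121)), (250, np.int64(120)), (251, np.int64(121)), (394, np.int64(121)), (395, np.int64(119)), (396, np.int64(118)), (397, np.int64(122)), (398, np.int64(125)), (399, np.int64(128)), (400, np.int64(125)), (401, np.int64(127)), (402, np.int64(124)), (403, np.int64(127)), (404, np.int64(128)), (405, np.int64(124)), (406, np.int64(111)), (407, np.int64(70))]
plate [[40.8, -38.7], [40.8, 44.8]]
bottom [[26.9, -30.5], [26.8, 29.8]]
bottom [[25.4, -31.3], [25.3, 30.6]]
top [[27.6, -29.2], [28.2, 27.1]]
```

Request:
send_rows(plan=[[[0.006,0.028,0.1,0,0,0,1],[0.006,0.028,0.25,0,0,0,1],[0.006,0.028,0.4,0,0,0,1],[0.006,0.028,0.44,0,0,0,1],[0.006,0.028,0.46,0,0,0,1],[0.006,0.028,0.48,0,0,0,1],[0.006,0.028,0.5,0,0,0,1]]])

```text
time: 21.2
eef_pos: [0.3717, -0.2695, 0.0388]
tool_rot: [0.0, 0.999, -0.035, 0.0]
wrist_force: [-2.5, 1.5, 5.8]
width: 0.691
grip_force: 67.4
```

Request:
send_rows(plan=[[[0,0,0.02,0,0,0,1],[0,0,0.04,0,0,0,1],[0,0,0.05,0,0,0,1],[0,0,0.06,0,0,0,1]]])

```text
time: 21.7
eef_pos: [0.3719, -0.2696, 0.0357]
tool_rot: [0.0, 0.999, -0.035, 0.0]
wrist_force: [-15.4, 12.8, 37.4]
width: 0.697
grip_force: 70.8
```

Request:
send_rows(plan=[[[0,0,-0.03,0,0,0,1],[0,0,-0.06,0,0,0,1],[0,0,-0.09,0,0,0,1],[0,0,-0.11,0,0,0,1],[0,0,-0.12,0,0,0,1],[0,0,-0.12,0,0,0,1]]])

```text
time: 22.45
eef_pos: [0.3716, -0.2694, 0.0443]
tool_rot: [0.0, 0.999, -0.035, 0.0]
wrist_force: [1.1, -0.8, 1.5]
width: 0.694
grip_force: 67.2
```

Request:
send_rows(plan=[[[0,0,0,0,0,0,0.15],[0,0,0,0,0,0,0],[0,0,0,0,0,0,0],[0,0,-0.2,0,0,0,0],[0,0,-0.5,0,0,0,0],[0,0,-1,0,0,0,0],[0,0,-1,0,0,0,0]]])

```text
time: 23.32
eef_pos: [0.373, -0.2706, 0.1484]
tool_rot: [0.003, 0.999, -0.035, 0.003]
wrist_force: [-0.9, 0.0, 0.4]
width: 1.004
grip_force: 0.0
```

Request:
send_rows(plan=[[[-0.1,0.3,-0.4,0,0,0,0],[-0.1,0.8,-0.4,0,0,0,0],[-0.1,1,-0.4,0,0,0,0],[-0.1,1,-0.4,0,0,0,0],[-0.1,1,-0.4,0,0,0,0]]])

```text
time: 23.95
eef_pos: [0.3545, -0.3675, 0.1835]
tool_rot: [-0.001, 0.999, -0.034, -0.0]
wrist_force: [1.1, 0.5, 0.2]
width: 0.996
grip_force: 0.0
```

```bash
python3 look.py w_end; python3 - <<'E'
from h import *
st=sensors.state();print(st["time"],st["eef_pos"],st["wrist_force"],st["width"])
c=vision.calibration("top"); im=vision.capture("top"); cv2.imwrite("pics/top_end.png",im)
for n,uv,z in [("slim",project(c,[.63,-.23,.054])[0],.054),("slim?",(444,217),.054),("counter",project(c,[.36,-.255,.088])[0],.088),("odd",(308,218),.014)]:
    try: print(n,uv,rect(plane(c,blob(bright(im,90),uv),z)))
    except Exception as ex: print(n,ex)
m=bright(im,165); u=project(c,[.3615,-.255,.088])[0]; print("cover top",rect(plane(c,blob(m,u),.088)))
im,c=load("w_end"); u=project(c,[.385,-.255,.088])[0]; print("wrist",u)
if 0<u[0]<640 and 0<u[1]<480:
    for lo in (90,140,165,200): print(lo,rect(plane(c,blob(bright(im,lo),u),.088)))
E
```

```text
24.0 [ 0.35465307 -0.36740044  0.18379979] [ 0.33047694 -0.25190256 -0.12002884] 0.9991255509432148
slim [438.88356311 214.77251083] [ 627.7 -238.4  121.8   64.7   -0.7]
slim? (444, 217) [ 627.7 -238.4  121.8   64.7   -0.7]
counter [466.42228841 350.56785337] [ 375.3 -247.   105.5  103.2   85.7]
odd (308, 218) [658.8  20.3  89.5  72.3  16.6]
cover top [ 374.  -254.2   87.2   79.3   86. ]
wrist [141.2404364  206.27702802]
90 [ 383.5 -288.    94.9   90.7   85.7]
140 [ 370.  -270.4   61.    60.5   86.5]
165 [ 370.1 -269.9   59.3   59.    -2.1]
200 [ 369.8 -269.9   59.2   58.4   87.6]
```

```bash
python3 -c "
from plant import close_job
print(close_job())"
```

```text
the job is handed in; nothing more can be done
None
```

The job is handed in at about 24 s: both covers are fully seated, and the closed square housing was pressed to the plate's stop. It now stands upright within about 3 mm of the plate's centre, with the plate sprung back up; the slim housing is closed on the bench and the odd cover is where it was.

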